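Chock a row of chromatography columns on the bench mat

ROBOT

A 6-joint arm with a two-finger parallel gripper is mounted at the origin on the work surface. World frame = base frame: x ahead of the robot, y to its left, z up, the work surface at z = 0. Lengths are in mm, angles in rad, forces in N, time in s.
With the tool pointing down it reaches from about 325 to 875 mm from the base axis. Payload 4.4 kg.
Tool frame: the origin (TCP) lies midway between the tips of the shut fingers; the grasp point (between the pads) lies 19 mm behind it (r.grip_point_offset is the distance from the TCP to the grasp point, in mm); z points along the fingers, y is the line along which they close (so a half turn about z gives the same grasp; the last joint's range is limited). The gripper opens to 85 mm and grips with 20 to 120 N. Pads are 22 mm wide; open, the fingers measure 114 mm over their backs; the gripper's body (76 mm by 85 mm) begins 54 mm behind the grasp point. The pads swing forward as they close: fully open they stand 13 mm farther back than shut.
Start: joints at [-1.433, 0.207, 1.542, -0, 1.393, -0.15], TCP at [163.197, -551.356, 203.782] pointing down, gripper open.
Joint ranges: [-2.73, 2.73], [-0.86, 2.22], [0.23, 2.46], [-1.11, 4.25], [0.08, 2.63], [-2.82, 2.82]. Speed limits (rad/s): [2.79, 2.79, 3.14, 3.14, 3.14, 3.14].

INTERFACE

Orientations are given as a 3x3 rotation matrix whose columns are the frame's x, y, z axes.
In Python, from cell import r gives the robot as it stands. The module is installed in compiled form; this text tells all that it offers.
- The arm moves only by the tool play_rows, never from a script. Its argument "plan" is a list of rows, each a list of 3 entries, a list of its own where there are three numbers: the closure, from -1 (fully open) to 1 (shut), then the shift along the tool's x, y, z in mm, then the turn, a rotation vector about the tool's x, y, z in rad. In form: [[hand, [x, y, z], [rx, ry, rz]], ...]. A call has 1 to 12 rows; each row shifts and turns the commanded pose from where the row before left it, along the tool's axes as they then stand; what a row does not reach is not made up. A row lasts 1/12 s, in which the tool goes at most 41.7 mm and 7.16 degrees, less where a joint would pass 70% of its speed; a pose out of reach is approached as far as the arm can. A call with a gripper value outside its range is refused whole. The fingers move at their own pace and stop on an object; "force" is the grip in N (left out, the last holds). Time passes only in rows, so rows that do not move let the fingers close. It gives the time, the measured TCP pose, the force, the opening and the grip force at its end, in the units of the state.
- r.read_state(): the state, without advancing time (a new reading comes with each control period).
- r.read_camera(name): name is "side" or "top" or "wrist"; returns a dict with "color" (420x560x3 uint8, red, green, blue), "depth" (420x560 float32, mm along the optical axis (not along the pixel's ray), 0 where there is no reading), "fx", "fy", "cx", "cy" (pixels), "origin" and "rotation" of the camera in the world. Camera axes: x right, y up, looking along -z (the intrinsics and any distortion apply to the point x, -y, -z); pixel columns grow to the right and rows downward; lengths in mm; the calibration is good to about 2 mm. The wrist camera is an equidistant fisheye: a pixel r from the principal point sees the ray r / f radians off the axis. A picture is of the moment at which its call begins.
- r.close_job(): hands the job in; it is judged then, once.
The state is a dict: "time_s": time; "qpos": joint angles; "qd": joint speeds; "tau": joint torques, N m; "tcp_pos": TCP position; "tool_rot": TCP orientation; "wrist_force": force on the tool from outside, world axes, zero at the start; "torque": the same for the moment, N m; "gripper_width": finger opening in mm; "grasp_force": force on a finger pad.
Only numpy, scipy, OpenCV 4.12 (cv2) and the standard library are available. Lean on these libraries where they do the work, as an engineer would, in place of code of your own. Each camera call takes 0.05 s, during which the arm holds its last target. There are 200 camera calls.

TASK

Bring the two loose steel columns to the one lying on the grey mat so that all three lie on their sides in one tight row, parallel and touching with their ends about level, and set a rubber wedge chock at each end of the row, slope towards the columns, snug against the middle of the outer column, so that nothing can roll. Everything in the row belongs on the mat, in any order; leave all else on the bench where it is.

Things in the scene. Friction and masses are not known exactly. Their poses are not given: they have to be found in the camera images.
- mat: Thin grey mat fixed to the bench, 160 mm (x) by 340 mm (y), 3 mm thick; origin at the centre of its underside, on the bench. It may be turned by up to 0.25 rad and shifted. There is room for the row along its y.
- col_a: Steel chromatography column lying on its side: cylinder 44 mm in diameter, 100 mm long, plus a stub 16 mm in diameter, 10 mm long on each end. Origin at its centre on the axis (22 mm above its support); x runs along the column, y and z turn as it rolls. 0.3 to 0.6 kg, rolls easily. This one starts on the mat, up to 50 mm off the mat's centre along mat y, its axis within 0.2 rad of mat x.
- col_b: Steel chromatography column lying on its side: cylinder 44 mm in diameter, 100 mm long, plus a stub 16 mm in diameter, 10 mm long on each end. Origin at its centre on the axis (22 mm above its support); x runs along the column, y and z turn as it rolls. 0.3 to 0.6 kg, rolls easily. Starts on the bench left of the mat.
- col_c: Steel chromatography column lying on its side: cylinder 44 mm in diameter, 100 mm long, plus a stub 16 mm in diameter, 10 mm long on each end. Origin at its centre on the axis (22 mm above its support); x runs along the column, y and z turn as it rolls. 0.3 to 0.6 kg, rolls easily. Starts on the bench right of the mat.
- chock_1: Black rubber wedge chock with a grip tab, 65 mm deep (x), 50 wide (y), 0.16 kg. Origin: on the underside, z up. 45 degree slope faces +x, from the toe (x +27.5, height 0) to height 18 at x +9.5, then flat; tab at the back, x -37.5 to -25.5, 56 high. Snug on a column, the column's axis is 36.6 mm ahead (+x) of the origin. Either fits either end. Starts on the bench left of the mat.
- chock_2: Black rubber wedge chock with a grip tab, 65 mm deep (x), 50 wide (y), 0.16 kg. Origin: on the underside, z up. 45 degree slope faces +x, from the toe (x +27.5, height 0) to height 18 at x +9.5, then flat; tab at the back, x -37.5 to -25.5, 56 high. Snug on a column, the column's axis is 36.6 mm ahead (+x) of the origin. Either fits either end. Starts on the bench right of the mat.
- rack: Bystander: white vial rack 70 x 160 mm, 54 mm high with its vials, near the robot; origin under its centre.
- beaker: Bystander: glass beaker 60 mm in diameter, 75 mm high, at the left; origin under its centre.
- pad: Bystander: plain rectangular black rubber block 60 x 45 x 25 mm (not a chock), at the right; origin under its centre.
- wrench: Bystander: steel wrench 160 mm long lying beyond the mat; x along it.
- amber: Bystander: amber bottle 66 mm in diameter, 85 mm high, beyond the mat; origin under its centre.
- jar: Bystander: white jar 70 mm in diameter, 75 mm high, beyond the mat; origin under its centre.
- slim: Bystander: short waisted steel guard column standing upright, 44 mm in diameter at its ends, 80 mm high, beyond the mat at the left; origin under its centre.
Things that resemble listed ones, but are neither listed nor needed, are in the scene too. What is shaped like the col_c but blue or turquoise is not meant.

How it is judged:
By the outcome, as a careful person would: the job done as asked, in the order asked, and still so for the second after the job is handed in, with the robot touching nothing.
It also fails if it takes over 72 s, if anything falls off the work surface, if the arm or the gripper's body presses on something with over 40 N, if the wrist force passes 120 N, or if a joint passes its speed limit or range.

## Working session

There is one attempt and no reset: what is moved stays moved. The work goes in short steps, Python scripts to look and compute and a tool call to move; the robot and the scene stay as the last step left them, time stands still between calls to the robot, and variables do not carry over. Pictures are saved under pics/ and viewed, at most 10 in all, crops included, and the job is handed in when it is done.

Besides the shell and the picture viewer there is one more tool, called after ">>>" as name(argument=value, ...) on one line, values as JSON. play_rows: Moves the arm, as the interface text tells. Its arguments: {"type":"object","properties":{"plan":{"type":"array"},"force":{"type":"number"}},"required":["plan"]}

```bash
mkdir -p pics; cat > h.py <<'E'
from cell import r
import numpy as np, cv2
def snap(n,f=None):
    c=r.read_camera(n)
    if f: cv2.imwrite('pics/'+f,c['color'][:,:,::-1])
    return c
def pts(c):
    h,w=c['depth'].shape
    u,v=np.meshgrid(np.arange(w),np.arange(h)); d=c['depth']
    P=np.stack([(u-c['cx'])/c['fx']*d,-(v-c['cy'])/c['fy']*d,-d],-1)
    return P@np.array(c['rotation']).T+np.array(c['origin'])
E
python3 - <<'E'
from h import *
a=snap('top','top0.png');b=snap('side','side0.png')
np.savez('top0.npz',**a);np.savez('side0.npz',**b)
for c in(a,b):print(c['fx'],c['fy'],c['cx'],c['cy'],c['origin'],np.round(c['rotation'],3).tolist(),[k for k in c])
s=r.read_state();print(s['tcp_pos'],s['tool_rot'],s['time_s'],s['gripper_width'])
E
```

```text
520.026951164406 520.026951164406 282.81986671214696 200.48062534584412 [ 411.06085457  -10.65084031 1319.20304517] [[-0.019, 0.997, -0.075], [-1.0, -0.019, 0.003], [0.001, 0.075, 0.997]] ['color', 'depth', 'fx', 'fy', 'cx', 'cy', 'origin', 'rotation']
391.4558370520248 391.4558370520248 272.65851956674175 215.66101982335022 [124.63791133 652.6435907  699.02087313] [[-0.864, 0.321, -0.389], [-0.504, -0.556, 0.661], [-0.004, 0.767, 0.642]] ['color', 'depth', 'fx', 'fy', 'cx', 'cy', 'origin', 'rotation']
[ 163.09921804 -550.60398064  202.71723782] [[ 9.58867994e-01  2.83852222e-01 -2.95574450e-04]
 [ 2.83852209e-01 -9.58865786e-01  2.08030981e-03]
 [ 3.07084333e-04 -2.07864195e-03 -9.99997792e-01]] 0.1 85.55781119741854
```

View pics/top0.png

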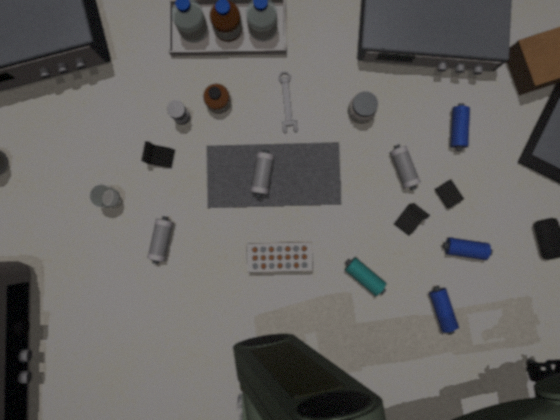

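View pics/side0.png

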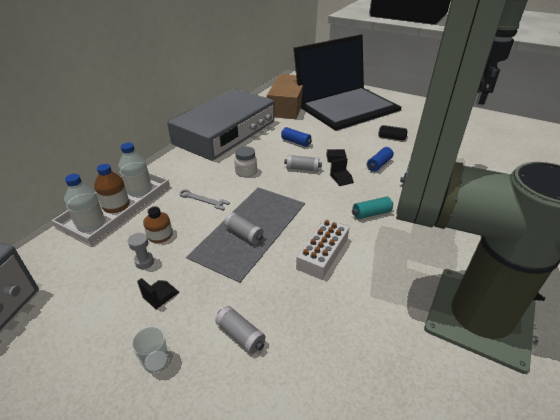

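Candidates, top view: grey columns at (160,240), (262,173) and (404,167), with `slim` standing at (178,112). Blue and turquoise decoys are at (460,126), (468,248), (444,310) and (366,277). Black items are at (158,155), (411,218) and (449,193), where one of the last two is the pad, plus (548,238) far right. I'll check these close up.

```bash
cat > m.py <<'E'
from h import *
def px(c,p):
    q=(np.array(p)-c['origin'])@np.array(c['rotation']); return c['cx']+c['fx']*q[0]/-q[2], c['cy']-c['fy']*q[1]/-q[2]
if __name__=='__main__':
    a=dict(np.load('top0.npz'));b=dict(np.load('side0.npz'))
    P=pts(a);H=P[...,2]
    print('bench z',np.median(H[300:330,150:230]),'mat z',np.median(H[190:200,290:330]))
    for n,(u,v) in dict(b=(160,240),a=(262,173),c=(404,167),k1=(158,155),x1=(411,218),x2=(449,193),rack=(280,257),turq=(366,277)).items():
        w=P[v-28:v+29,u-28:u+29].reshape(-1,3); d0=P[v,u]
        m=((H[v-28:v+29,u-28:u+29]>(7)) ).astype(np.uint8)
        k,l,st,ce=cv2.connectedComponentsWithStats(m)
        i=max(range(1,k),key=lambda i:st[i,4]); q=P[v-28:v+29,u-28:u+29][l==i]
        rc=cv2.minAreaRect(q[:,:2].astype(np.float32))
        print(n,len(q),q.mean(0).round(1),'zmax',np.percentile(q[:,2],[50,98]).round(1),'rect',np.round(rc[0],1),np.round(rc[1],1),round(rc[2],1))
    C=b['color'][:,:,::-1]
    A=a['color'][:,:,::-1]
    f=lambda I,y,x,h,w:cv2.resize(I[y:y+h,x:x+w],(400,300),interpolation=cv2.INTER_CUBIC)
    cv2.imwrite('pics/crop1.png',np.clip(1.8*np.vstack([np.hstack([f(C,130,280,75,100),f(C,265,110,75,100)]),np.hstack([f(A,165,380,75,100),f(A,120,115,75,100)])]),0,255))
E
python3 m.py
```

```text
bench z -0.1000387419674098 mat z 3.159897844244256
b 791 [415.9 288.2  46.4] zmax [39.9 47.9] rect [437.9 168. ] [112.2 343.6] 9.5
a 784 [574.7  37.   45.6] zmax [42.5 51. ] rect [520.8  35.6] [226.8  72.6] 5.1
c 775 [ 584.8 -316.6   42.5] zmax [39.4 47.3] rect [ 530.8 -165.8] [119.6 373.3] 19.9
k1 583 [628.5 300.1  33.7] zmax [19.5 61. ] rect [543.  151.1] [412.4  64.8] 59.7
x1 564 [ 459.8 -331.8   32.6] zmax [18.6 59.2] rect [ 421.9 -194.6] [ 73.  361.3] 14.8
x2 481 [ 517.4 -430.    23.3] zmax [24.1 30.2] rect [ 518.  -431.8] [60.5 46.1] 30.5
rack 1649 [369.7  -4.7  52.8] zmax [45.9 57.2] rect [372.6  -4. ] [138.6  77.1] 89.1
turq 809 [ 318.4 -209.4   48.8] zmax [39.4 47.5] rect [ 360.1 -144.7] [281.   57.2] 57.7[ WARN:0@0.064] global loadsave.cpp:1063 imwrite_ Unsupported depth image for selected encoder is fallbacked to CV_8U.
```

View pics/crop1.png

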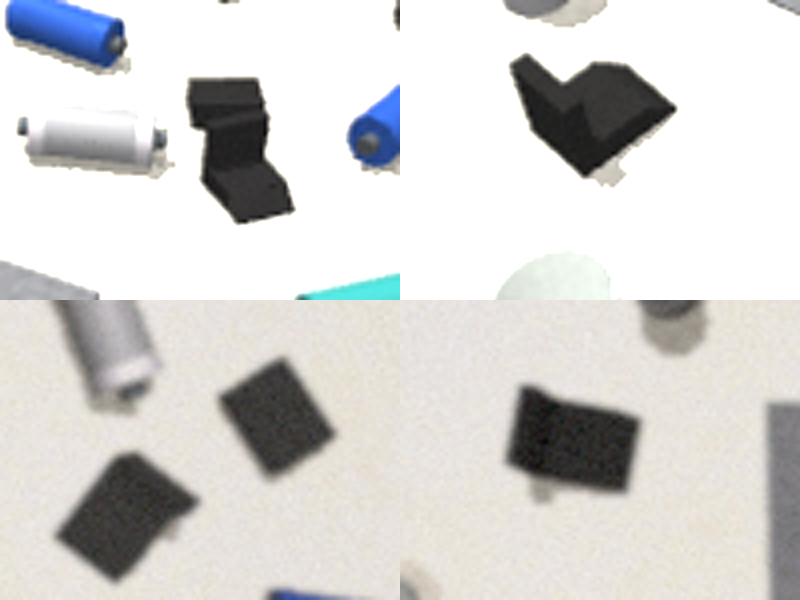

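The crop shows a tab and slope on the chocks at top-view (411,218) (chock_2) and (158,155) (chock_1). The block at (449,193) is plain, so it's the pad. col_c is the grey cylinder at (404,167).

```bash
cat > fit.py <<'E'
from h import *
def cloud(c,xy,rad,z0,z1=75):
    P=pts(c); m=(c['depth']>0)&(P[...,2]>z0)&(P[...,2]<z1)&(np.hypot(P[...,0]-xy[0],P[...,1]-xy[1])<rad); return P[m]
def col(c,xy,base=0,rad=66):
    q=cloud(c,xy,rad,base+24,base+50); d=q[:,:2]-np.median(q[:,:2],0)
    d=d[np.hypot(*d.T)<60]; ax=np.linalg.svd(d-d.mean(0))[2][0]; ax*=np.sign(ax[0]); n=np.array([-ax[1],ax[0]])
    t=q[:,:2]@n; s=q[:,:2]@ax; z=q[:,2]-base
    from scipy.optimize import least_squares
    # refine yaw + lateral + z with radius 22
    t0=np.median(t); s0=np.median(s)
    k=(abs(s-s0)<45)
    f=lambda p:np.hypot(t[k]-p[0]-p[1]*(s[k]-s0),z[k]-p[2])-22
    o=least_squares(f,[t0,0,22],loss='soft_l1').x
    lo,hi=np.percentile(s,[1,99]); 
    sc=(lo+hi)/2; tt=o[0]+o[1]*(sc-s0)
    return np.round(np.r_[ax*sc+n*tt, np.arctan2(ax[1],ax[0])+o[1], o[2], hi-lo],3)
def chock(c,xy,base=0):
    q=cloud(c,xy,55,base+6,base+62).astype(np.float32); T=q[q[:,2]>base+48]
    return cv2.minAreaRect(q[:,:2]),cv2.minAreaRect(T[:,:2]),q[:,:2].mean(0),T.mean(0)
if __name__=='__main__':
    a=dict(np.load('top0.npz'));b=dict(np.load('side0.npz'))
    for nm,c in(('top',a),('side',b)):
        for n,xy,bs in(('b',(420,291),0),('a',(577,37),3),('c',(583,-315),0)): print(nm,n,col(c,xy,bs))
        for n,xy in(('k1',(625,300)),('k2',(464,-331))):
            print(nm,n,*[np.round(np.hstack(v) if isinstance(v,tuple) else v,1) for v in chock(c,xy)])
    # mat: grey colour mask in top, cast on plane z=3
    C=cv2.cvtColor(a['color'],cv2.COLOR_RGB2GRAY); P=pts(a)
    m=((C<110)&(C>50)&(P[...,2]<8)).astype(np.uint8); m[:135]=0;m[215:]=0;m[:,:200]=0;m[:,350:]=0
    m=cv2.morphologyEx(m,cv2.MORPH_OPEN,np.ones((3,3)))
    v,u=np.nonzero(m); d=np.stack([(u-a['cx'])/a['fx'],-(v-a['cy'])/a['fy'],-np.ones(len(u))],-1)@a['rotation'].T
    q=a['origin']+d*((3-a['origin'][2])/d[:,2])[:,None]
    print('mat',cv2.minAreaRect(q[:,:2].astype(np.float32)),len(q))
    print(r.grip_point_offset)
E
python3 fit.py
```

```text
top b [ 4.16346e+02  2.93539e+02 -2.25000e-01  2.20860e+01  1.12858e+02]
top a [ 5.76872e+02  3.79610e+01 -1.83000e-01  2.17830e+01  1.13351e+02]
top c [ 5.87052e+02 -3.21365e+02  3.44000e-01  2.14210e+01  1.12872e+02]Traceback (most recent call last):
  File "fit.py", line 25, in <module>
    print(nm,n,*[np.round(np.hstack(v) if isinstance(v,tuple) else v,1) for v in chock(c,xy)])
                                                                                 ~~~~~^^^^^^
  File "fit.py", line 19, in chock
    return cv2.minAreaRect(q[:,:2]),cv2.minAreaRect(T[:,:2]),q[:,:2].mean(0),T.mean(0)
           ~~~~~~~~~~~~~~~^^^^^^^^^
cv2.error: OpenCV(4.12.0) /io/opencv/modules/imgproc/src/convhull.cpp:143: error: (-215:Assertion failed) total >= 0 && (depth == CV_32F || depth == CV_32S) in function 'convexHull'
```

```bash
sed -i 's/minAreaRect(q\[:,:2\])/minAreaRect(q[:,:2].copy())/; s/minAreaRect(T\[:,:2\])/minAreaRect(T[:,:2].copy())/' fit.py; python3 fit.py
```

```text
top b [ 4.16346e+02  2.93539e+02 -2.25000e-01  2.20860e+01  1.12858e+02]
top a [ 5.76872e+02  3.79610e+01 -1.83000e-01  2.17830e+01  1.13351e+02]
top c [ 5.87052e+02 -3.21365e+02  3.44000e-01  2.14210e+01  1.12872e+02]
top k1 [629.1 302.7  79.   97.6  67.1] [634.1 321.6  13.8  50.3  79.3] [629.1 301.3] [634.  321.   55.8]
top k2 [ 466.  -331.5   92.7   84.2   33.1] [ 475.  -347.2   50.7   13.2   51.5] [ 459.8 -333.1] [ 475.3 -346.6   54.7]
side b [ 4.10855e+02  2.94228e+02 -2.23000e-01  2.09880e+01  1.07693e+02]
side a [ 5.70875e+02  3.83690e+01 -1.89000e-01  2.07220e+01  1.07573e+02]
side c [ 5.85754e+02 -3.21466e+02  3.36000e-01  2.10520e+01  1.13925e+02]
side k1 [627.7 299.8  59.   54.1  78.9] [632.5 322.3  13.1  53.4  78.6] [623.2 310. ] [630.4 323.3  54.5]
side k2 [ 456.4 -332.    51.8   64.8   49.9] [ 473.4 -347.2   50.4   16.9   51.1] [ 461.9 -333.4] [ 473.1 -344.7   53.6]
mat ((576.5277709960938, 8.267120361328125), (162.22149658203125, 342.67822265625), 0.470257967710495) 7240
18.700000000000003
```

```bash
cat > go.py <<'E'
from h import *
def pose():
    s=r.read_state(); R=np.array(s['tool_rot']); return np.r_[s['tcp_pos'],np.arctan2(R[1,0],R[0,0])],s
def plan(*wps):
    """wps: (x,y,z,theta): prints rows count, per-row shift (tool axes) and turn about tool z"""
    p,s=pose(); print('at',p.round(2),'t',round(s['time_s'],2),'w',round(float(s['gripper_width']),1),'gf',s['grasp_force'],'F',np.round(s['wrist_force'],1))
    for w in wps:
        d=np.array(w)-p; n=max(1,int(np.ceil(max(np.linalg.norm(d[:3])/40,abs(d[3])/.12))))
        st=d[3]/n; M=np.zeros((2,2))
        for k in range(n):
            a=p[3]+k*st; M+=[[np.cos(a),np.sin(a)],[np.sin(a),-np.cos(a)]]
        print(w,'n',n,'shift',*np.linalg.solve(M,d[:2]).round(1),round(-d[2]/n,1),'turn',round(-st,4)); p=np.array(w,float)
E
python3 -c "
from go import *
plan((587,-321,80,.34),(587,-321,2,.34),(587,-321,110,.34),(577,-34,80,0),(577,-34,5,0))"
```

```text
at [ 1.6310e+02 -5.5060e+02  2.0272e+02  2.9000e-01] t 0.1 w 85.6 gf 0.0 F [-0.2 -0.8 -0.5]
(587, -321, 80, 0.34) n 13 shift 36.5 -6.8 9.4 turn -0.004
(587, -321, 2, 0.34) n 2 shift 0.0 -0.0 39.0 turn -0.0
(587, -321, 110, 0.34) n 3 shift 0.0 -0.0 -36.0 turn -0.0
(577, -34, 80, 0) n 8 shift 5.6 -35.6 3.8 turn 0.0425
(577, -34, 5, 0) n 2 shift 0.0 -0.0 37.5 turn -0.0
```

>>> play_rows(plan=[[-1,[36.5,-6.8,9.4],[0,0,-0.004]],[-1,[36.5,-6.8,9.4],[0,0,-0.004]],[-1,[36.5,-6.8,9.4],[0,0,-0.004]],[-1,[36.5,-6.8,9.4],[0,0,-0.004]],[-1,[36.5,-6.8,9.4],[0,0,-0.004]],[-1,[36.5,-6.8,9.4],[0,0,-0.004]],[-1,[36.5,-6.8,9.4],[0,0,-0.004]],[-1,[36.5,-6.8,9.4],[0,0,-0.004]],[-1,[36.5,-6.8,9.4],[0,0,-0.004]],[-1,[36.5,-6.8,9.4],[0,0,-0.004]],[-1,[36.5,-6.8,9.4],[0,0,-0.004]],[-1,[36.5,-6.8,9.4],[0,0,-0.004]]])

```text
time_s: 1.1
tcp_pos: [556.5, -338.6, 89.8]
tool_rot: [[0.944, 0.33, -0.001], [0.33, -0.944, 0.001], [-0.001, -0.001, -1.0]]
wrist_force: [0.5, -0.4, -0.1]
gripper_width: 85.7
grasp_force: 0.0
```

```bash
python3 -c "
from go import *
plan((587,-321,80,.34),(587,-321,2,.34))"
```

```text
at [ 5.5648e+02 -3.3864e+02  8.9830e+01  3.4000e-01] t 1.1 w 85.7 gf 0.0 F [ 0.5 -0.4 -0.1]
(587, -321, 80, 0.34) n 1 shift 34.6 -6.6 9.8 turn -0.0039
(587, -321, 2, 0.34) n 2 shift 0.0 -0.0 39.0 turn -0.0
```

>>> play_rows(plan=[[-1,[34.6,-6.6,9.8],[0,0,-0.004]],[-1,[0,0,28],[0,0,0]],[-1,[0,0,28],[0,0,0]],[-1,[0,0,22],[0,0,0]],[0.5,[0,0,0],[0,0,0]],[0.5,[0,0,0],[0,0,0]],[0.5,[0,0,0],[0,0,0]],[0.5,[0,0,0],[0,0,0]]], force=50)

```text
time_s: 1.77
tcp_pos: [587.4, -323.9, 5.6]
tool_rot: [[0.943, 0.333, 0.003], [0.333, -0.943, -0.002], [0.002, 0.003, -1.0]]
wrist_force: [-0.4, 1.0, 1.0]
gripper_width: 38.6
grasp_force: 1.6
```

```bash
python3 -c "
from go import *
plan((587,-321,100,.34),(577,-34,70,0),(577,-34,5.5,0))
c=snap('wrist','w1.png')"
```

```text
at [ 5.8741e+02 -3.2386e+02  5.6300e+00  3.4000e-01] t 1.77 w 38.6 gf 1.6094600781798363 F [-0.4  1.   1. ]
(587, -321, 100, 0.34) n 3 shift 0.2 -0.9 -31.5 turn -0.0002
(577, -34, 70, 0) n 8 shift 5.6 -35.6 3.8 turn 0.0425
(577, -34, 5.5, 0) n 2 shift 0.0 -0.0 32.2 turn -0.0
```

View pics/w1.png

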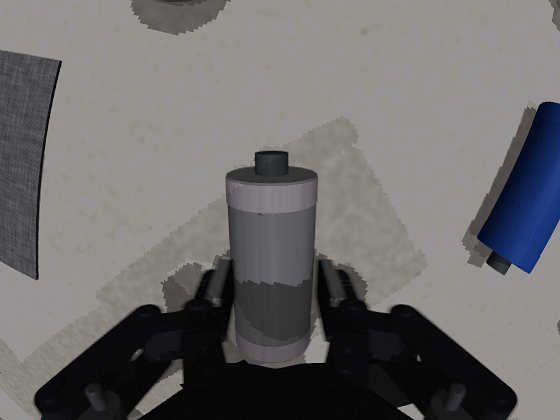

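The wrist view shows the column at (272,260) between the fingers (pads at 215 and 335). The grip force is still low, so I'll give it more time.

>>> play_rows(plan=[[1,[0,0,0],[0,0,0]],[1,[0,0,0],[0,0,0]],[1,[0,0,-2],[0,0,0]]], force=60)

```text
time_s: 2.07
tcp_pos: [593.2, -328.8, 16.4]
tool_rot: [[0.943, 0.333, 0.016], [0.333, -0.943, -0.013], [0.011, 0.017, -1.0]]
wrist_force: [1.6, 0.1, 14.2]
gripper_width: 0.3
grasp_force: 7.3
```

```bash
python3 -c "
from go import *
plan((587,-321,100,.34))
c=snap('wrist','w2.png');t=snap('top')
import fit
print(fit.col(t,(583,-315),0,90))"
```

```text
at [ 5.9320e+02 -3.2876e+02  1.6390e+01  3.4000e-01] t 2.07 w 0.3 gf 7.284273058176041 F [ 1.6  0.1 14.2]
(587, -321, 100, 0.34) n 3 shift -1.1 -3.1 -27.9 turn -0.0002
[ 6.00577e+02 -3.27003e+02  4.13000e-01  2.04680e+01  9.60860e+01]
```

View pics/w2.png

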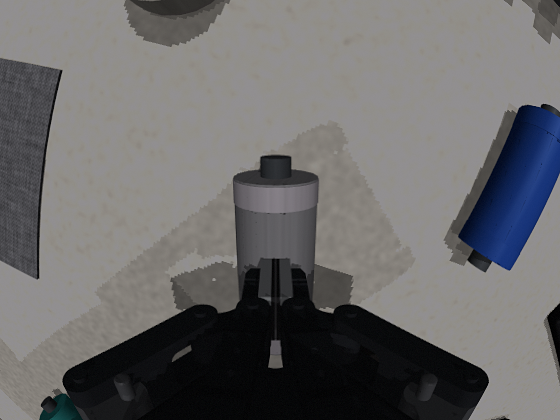

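The second wrist view shows the shut fingers overlapping the column at (275,270): the grip slipped. I'll check from the side, and use depth for heights.

```bash
python3 -c "
from go import *
s=snap('side');C=s['color'][120:210,250:370,::-1]
cv2.imwrite('pics/s2.png',cv2.resize(C,(800,600),interpolation=cv2.INTER_CUBIC))
P=pts(s)
for v in range(140,185,4): print(v,[tuple(int(k) for k in P[v,u]) for u in range(284,336,6)])
"
```

```text
140 [(727, -456, -1), (698, -447, 11), (583, -265, 130), (566, -269, 133), (631, -455, 26), (634, -511, -1), (613, -518, 0), (596, -533, -1), (576, -541, 0)]
144 [(716, -435, -3), (695, -441, -1), (676, -452, 0), (570, -280, 113), (634, -462, 6), (620, -483, 0), (601, -493, 0), (585, -509, -3), (564, -512, 1)]
148 [(699, -405, 0), (684, -421, -3), (661, -424, 1), (587, -317, 76), (626, -447, 0), (607, -456, 0), (590, -468, 0), (570, -474, 2), (553, -487, 1)]
152 [(685, -380, 0), (667, -390, 0), (650, -401, 0), (586, -316, 62), (614, -422, 0), (596, -432, 0), (578, -442, 0), (561, -456, -2), (529, -428, 22)]
156 [(673, -358, 0), (624, -309, 40), (606, -315, 42), (587, -319, 46), (572, -332, 44), (557, -344, 42), (565, -414, 3), (550, -431, -1), (520, -409, 19)]
160 [(661, -336, 0), (619, -299, 32), (602, -308, 32), (583, -311, 37), (566, -320, 37), (547, -325, 41), (557, -397, -1), (538, -404, 1), (490, -333, 54)]
164 [(650, -317, -1), (617, -297, 19), (597, -300, 24), (581, -310, 23), (563, -317, 25), (546, -324, 27), (532, -339, 23), (530, -386, -1), (486, -324, 45)]
168 [(636, -292, 1), (620, -302, 0), (603, -313, 0), (587, -323, 0), (563, -317, 10), (544, -321, 14), (537, -356, -3), (521, -366, -3), (484, -324, 31)]
172 [(626, -274, -1), (607, -279, 2), (593, -293, 0), (576, -303, 0), (559, -311, 0), (542, -320, 0), (526, -331, 0), (510, -342, -1), (485, -328, 14)]
176 [(615, -253, 0), (597, -261, 1), (582, -272, 0), (566, -283, -1), (551, -295, -3), (533, -300, 0), (516, -309, 0), (500, -319, 0), (480, -319, 6)]
180 [(603, -232, 1), (587, -242, 0), (573, -255, -2), (556, -262, 0), (540, -274, -2), (524, -283, -2), (507, -290, 0), (490, -298, 0), (475, -309, 0)]
184 [(593, -214, 0), (578, -225, -1), (562, -233, 0), (547, -245, -1), (530, -253, -1), (514, -261, 0), (498, -270, 0), (481, -278, 0), (466, -290, -1)]
```

View pics/s2.png

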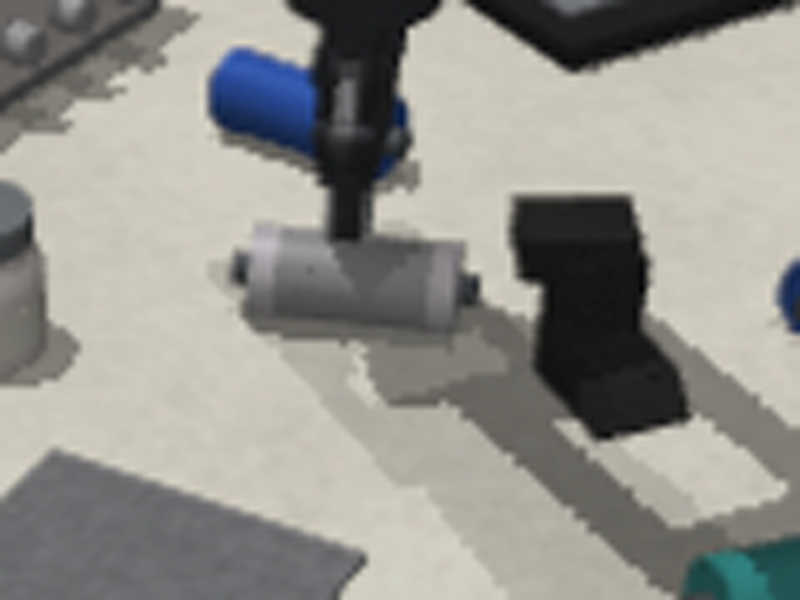

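The side view shows the fingertips standing on the column's top, (345,235) in the crop, though the reported TCP z is 16. I'll check the reported height against the wrist camera.

```bash
cat >> h.py <<'E'
def wpts(c):
    h,w=c['depth'].shape; u,v=np.meshgrid(np.arange(w),np.arange(h))
    x=(u-c['cx'])/c['fx']; y=(v-c['cy'])/c['fy']; th=np.hypot(x,y)+1e-9
    d=c['depth']; k=np.tan(th)/th*d
    return np.stack([x*k,-y*k,-d],-1)@np.array(c['rotation']).T+np.array(c['origin'])
E
python3 -c "
from go import *
c=snap('wrist');P=wpts(c);p,s=pose();print(p,c['origin'],s['qpos'])
R=np.array(s['tool_rot']);print(((np.array(c['origin'])-p[:3])@R).round(1), (R.T@c['rotation']).round(3).tolist())
for v,u in((90,150),(100,400),(60,300),(230,60),(195,272),(240,250),(240,275),(270,265),(285,262),(166,276),(350,277)): print((v,u),c['color'][v,u],P[v,u].round(0))
t=snap('top');Q=pts(t);m=(np.hypot(Q[...,0]-587,Q[...,1]+321)<70)&(Q[...,2]>20);print(Q[m][:,2].max())
"
```

```text
[ 5.93136684e+02 -3.28440466e+02  1.63235738e+01  3.39507331e-01] [ 664.94016504 -300.24312046  187.80736216] [-6.32989612e-01  5.95016874e-01  1.42018466e+00 -4.38328951e-04
  1.10641592e+00  5.98583176e-01]
[  79.     0.2 -170.7] [[-0.0, 0.951, 0.309], [1.0, 0.0, -0.0], [-0.0, 0.309, -0.951]]
(90, 150) [145 142 139] [ 657. -229.    1.]
(100, 400) [145 143 141] [ 701. -370.    1.]
(60, 300) [146 143 141] [ 699. -306.    2.]
(230, 60) [145 142 139] [ 547. -182.    1.]
(195, 272) [128 122 129] [ 630. -314.   45.]
(240, 250) [80 78 81] [ 604. -311.   39.]
(240, 275) [97 95 99] [ 610. -322.   45.]
(270, 265) [52 52 54] [ 601. -320.   60.]
(285, 262) [54 54 56] [ 600. -320.   72.]
(166, 276) [47 49 53] [ 641. -312.   30.]
(350, 277) [94 90 95] [ 544. -347.   44.]
434.64964241586074
```

>>> play_rows(plan=[[1,[0,0,-30],[0,0,0]],[1,[0,0,-30],[0,0,0]],[1,[0,0,0],[0,0,0]]])

```text
time_s: 2.57
tcp_pos: [591.5, -326.8, 75.6]
tool_rot: [[0.943, 0.333, 0.014], [0.333, -0.943, -0.01], [0.01, 0.014, -1.0]]
wrist_force: [2.0, -1.7, 2.5]
gripper_width: 0.3
grasp_force: 0.0
```

```bash
python3 -c "
from go import *
c=snap('wrist','w3.png');P=wpts(c);p,s=pose();print(p,s['gripper_width'],s['wrist_force'])
R=np.array(s['tool_rot']);L=(P-p[:3])@R
m=(abs(L[...,0])<25)&(abs(L[...,1])<20)&(L[...,2]<40)&(c['depth']>0)
print(np.percentile(L[m][:,2],[1,50,90,99,100]),m.sum())
v,u=np.nonzero(m);i=np.argsort(L[m][:,2])[-8:];print(L[m][i].round(0).tolist())
sd=snap('side');Q=(pts(sd)-p[:3])@R;m=(abs(Q[...,0])<25)&(abs(Q[...,1])<25)&(Q[...,2]<50)&(sd['depth']>0);print('side',np.sort(Q[m][:,2])[-15:].round(0))
import fit;t=snap('top');print(fit.col(t,(587,-322),0,80),fit.col(sd,(587,-322),0,66))
"
```

```text
[ 5.90235560e+02 -3.25909915e+02  7.28832645e+01  3.39544275e-01] 0.009245845737989167 [-0.11779179 -0.52240733  0.36086906]
[-131.06136729 -101.81675576   30.04542927   37.64983096   39.98721238] 21333
[[-24.0, 20.0, 40.0], [-19.0, 20.0, 40.0], [21.0, 20.0, 40.0], [-8.0, -18.0, 40.0], [-5.0, -18.0, 40.0], [14.0, -18.0, 40.0], [-23.0, -18.0, 40.0], [-18.0, 20.0, 40.0]]
side [47. 47. 48. 48. 48. 49. 49. 49. 49. 49. 49. 49. 50. 50. 50.]
[ 6.01405e+02 -3.21811e+02  3.34000e-01  2.13260e+01  8.96240e+01] [ 5.85838e+02 -3.27617e+02  3.28000e-01  2.09220e+01  1.11827e+02]
```

View pics/w3.png

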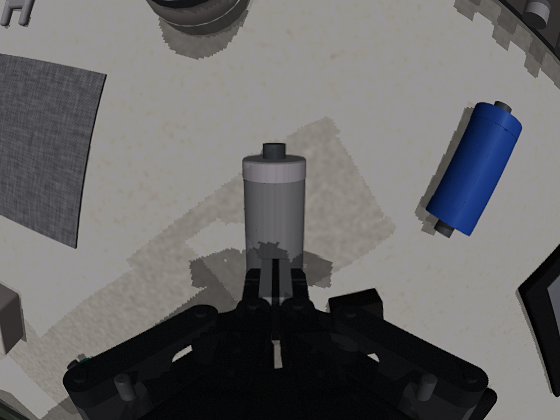

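Here the shut fingertips are at about (275,265), clear above the column.

```bash
python3 -c "
from go import *
c=snap('wrist');P=wpts(c);p,s=pose();print(p)
R=np.array(s['tool_rot']);L=(P-p[:3])@R
for v in range(255,310,6): print(v,[tuple(L[v,u].round(0).astype(int).tolist())for u in(250,262,268,284,290,300)])
sd=snap('side');Q=(pts(sd)-p[:3])@R
m=(abs(Q[...,0])<14)&(abs(Q[...,1])<20)&(sd['depth']>0);print(np.histogram(Q[m][:,2],np.arange(-90,60,6)))
"
```

```text
[ 5.85737077e+02 -3.22558367e+02  6.56036191e+01  3.39570429e-01]
255 [(-35, -19, 65), (-16, -8, 27), (-14, -3, 23), (-14, 7, 22), (-14, 11, 22), (-16, 18, 25)]
261 [(-40, -19, 65), (11, -5, -37), (12, -2, -38), (12, 5, -38), (-18, 11, 21), (-20, 18, 26)]
267 [(-45, -19, 64), (11, -5, -43), (11, -2, -43), (11, 5, -43), (-23, 11, 22), (-24, 18, 25)]
273 [(7, -10, -41), (11, -5, -47), (11, -2, -48), (12, 5, -49), (7, 8, -42), (7, 13, -41)]
279 [(7, -10, -47), (11, -4, -53), (11, -2, -54), (12, 5, -54), (11, 7, -54), (7, 12, -47)]
285 [(7, -10, -52), (11, -4, -59), (11, -2, -58), (11, 5, -59), (11, 7, -59), (7, 12, -52)]
291 [(7, -9, -56), (11, -4, -64), (11, -2, -63), (12, 5, -64), (11, 7, -63), (7, 12, -56)]
297 [(12, -8, -69), (11, -4, -67), (11, -2, -68), (11, 5, -67), (11, 7, -68), (12, 11, -69)]
303 [(14, -8, -76), (12, -4, -73), (12, -1, -73), (12, 4, -73), (12, 7, -74), (13, 10, -75)]
309 [(12, -8, -77), (12, -4, -77), (12, -1, -76), (12, 4, -77), (12, 6, -78), (12, 10, -77)]
(array([ 0,  2,  3,  0,  5, 14, 14, 14, 13,  8,  6,  0,  0,  0,  0,  0,  0,
        0, 19, 33, 18, 14, 12, 14]), array([-90, -84, -78, -72, -66, -60, -54, -48, -42, -36, -30, -24, -18,
       -12,  -6,   0,   6,  12,  18,  24,  30,  36,  42,  48,  54]))
```

The shut tips actually end about 28 mm behind the reported TCP (wrist and side depth agree, and so does the contact on the column top). I'll aim 28 mm lower in reported z from here on.

```bash
python3 -c "
from go import *
plan((587,-327.5,62,.335),(587,-327.5,-26,.335))"
```

```text
at [ 5.8513e+02 -3.2208e+02  6.4470e+01  3.4000e-01] t 2.82 w 0.3 gf 0.0 F [-0.6  0.1  0.4]
(587, -327.5, 62, 0.335) n 1 shift -0.0 5.7 2.5 turn 0.0046
(587, -327.5, -26, 0.335) n 3 shift 0.0 -0.0 29.3 turn -0.0
```

>>> play_rows(plan=[[-1,[0,5.7,2.5],[0,0,0.005]],[-1,[0,0,0],[0,0,0]],[-1,[0,0,0],[0,0,0]],[-1,[0,0,0],[0,0,0]],[-1,[0,0,10],[0,0,0]],[-1,[0,0,10],[0,0,0]],[-1,[0,0,25],[0,0,0]],[-1,[0,0,25],[0,0,0]],[-1,[0,0,18],[0,0,0]]], force=50)

```text
time_s: 3.57
tcp_pos: [586.1, -326.6, -28.8]
tool_rot: [[0.944, 0.329, -0.003], [0.329, -0.944, 0.002], [-0.002, -0.003, -1.0]]
wrist_force: [0.2, -0.7, -0.5]
gripper_width: 85.4
grasp_force: 0.0
```

>>> play_rows(plan=[[0.6,[0,0,0],[0,0,0]],[0.6,[0,0,0],[0,0,0]],[0.6,[0,0,0],[0,0,0]],[0.6,[0,0,0],[0,0,0]],[0.6,[0,0,0],[0,0,0]],[0.6,[0,0,0],[0,0,0]]])

```text
time_s: 4.07
tcp_pos: [589.1, -328.7, -23.6]
tool_rot: [[0.944, 0.329, 0.003], [0.329, -0.944, -0.002], [0.002, 0.003, -1.0]]
wrist_force: [1.3, -0.8, 1.9]
gripper_width: 42.7
grasp_force: 51.5
```

```bash
python3 -c "
from go import *
plan((587,-327.5,62,.335),(577,-34,45,0),(577,-34,-22.5,0))"
```

```text
at [ 5.8906e+02 -3.2873e+02 -2.3610e+01  3.3000e-01] t 4.07 w 42.7 gf 51.5185672044754 F [ 1.3 -0.8  1.9]
(587, -327.5, 62, 0.335) n 3 shift -0.5 -0.6 -28.5 turn -0.0
(577, -34, 45, 0) n 8 shift 5.7 -36.4 2.1 turn 0.0419
(577, -34, -22.5, 0) n 2 shift 0.0 -0.0 33.8 turn -0.0
```

>>> play_rows(plan=[[0.6,[0,0,-20],[0,0,0]],[0.6,[0,0,-35],[0,0,0]],[0.6,[5.7,-36.4,0],[0,0,0.042]],[0.6,[5.7,-36.4,0],[0,0,0.042]],[0.6,[5.7,-36.4,0],[0,0,0.042]],[0.6,[5.7,-36.4,0],[0,0,0.042]],[0.6,[5.7,-36.4,0],[0,0,0.042]],[0.6,[5.7,-36.4,0],[0,0,0.042]],[0.6,[5.7,-36.4,0],[0,0,0.042]],[0.6,[5.7,-36.4,0],[0,0,0.042]],[0.6,[0,0,15],[0,0,0]],[0.6,[0,0,0],[0,0,0]]])

```text
time_s: 5.07
tcp_pos: [576.1, -31.9, 12.8]
tool_rot: [[1.0, 0.003, -0.004], [0.003, -1.0, 0.001], [-0.004, -0.001, -1.0]]
wrist_force: [-0.4, 0.0, -4.1]
gripper_width: 42.9
grasp_force: 51.8
```

```bash
python3 -c "
from go import *
plan((577,-34,-19.6,0))
import fit; print(fit.col(snap('side'),(571,38),3))"
```

```text
at [576.08 -31.85  12.81   0.  ] t 5.07 w 42.9 gf 51.83919847011566 F [-0.4  0.  -4.1]
(577, -34, -19.6, 0) n 1 shift 0.9 2.2 32.4 turn 0.0031
[ 5.70475e+02  3.80480e+01 -1.85000e-01  2.11630e+01  1.08007e+02]
```

>>> play_rows(plan=[[0.6,[0.9,2.2,16],[0,0,0.003]],[0.6,[0,0,11],[0,0,0]],[0.6,[0,0,5],[0,0,0]],[0.6,[0,0,0],[0,0,0]],[0.6,[0,0,0],[0,0,0]]])

```text
time_s: 5.53
tcp_pos: [578.6, -37.5, -17.7]
tool_rot: [[1.0, -0.005, -0.001], [-0.005, -1.0, 0.0], [-0.001, -0.0, -1.0]]
wrist_force: [-0.4, 0.3, -3.2]
gripper_width: 42.7
grasp_force: 51.9
```

>>> play_rows(plan=[[-0.3,[0,0,0.5],[0,0,0]],[-0.3,[0,0,0],[0,0,0]],[-0.3,[0,0,-10],[0,0,0]],[-0.3,[0,0,-30],[0,0,0]],[-0.3,[0,0,-30],[0,0,0]],[-0.3,[0,0,0],[0,0,0]]])

```text
time_s: 6.03
tcp_pos: [585.6, -38.0, 60.6]
tool_rot: [[1.0, -0.004, 0.015], [-0.004, -1.0, -0.003], [0.015, 0.003, -1.0]]
wrist_force: [1.0, -0.4, 0.8]
gripper_width: 55.3
grasp_force: 0.0
```

```bash
python3 -c "
from go import *
import fit; print(fit.col(snap('side'),(575,-35),3,62))
plan((577,38,48,-.185),(577,38,-21,-.185))"
```

```text
[ 5.74179e+02 -3.63790e+01  3.00000e-03  2.08140e+01  1.08396e+02]
at [584.14 -37.79  58.26  -0.  ] t 6.08 w 55.4 gf 0.0 F [ 1.1 -0.3 -0.4]
(577, 38, 48, -0.185) n 2 shift -5.4 -37.7 5.1 turn 0.0905
(577, 38, -21, -0.185) n 2 shift 0.0 -0.0 34.5 turn -0.0
```

>>> play_rows(plan=[[-0.3,[0,-37,0],[0,0,0.0925]],[-0.3,[0,-37,0],[0,0,0.0925]],[-0.3,[0,0,0],[0,0,0]],[-0.3,[0,0,0],[0,0,0]],[-0.3,[0,0,0],[0,0,0]]])

```text
time_s: 6.5
tcp_pos: [582.7, 37.0, 52.2]
tool_rot: [[0.983, -0.186, -0.0], [-0.186, -0.983, -0.001], [-0.0, 0.001, -1.0]]
wrist_force: [0.1, -0.6, 0.1]
gripper_width: 55.6
grasp_force: 0.0
```

```bash
python3 -c "
from go import *
plan((577,38,0,-.185),(577,38,-20.5,-.185))"
```

```text
at [ 5.8272e+02  3.7000e+01  5.2160e+01 -1.9000e-01] t 6.5 w 55.6 gf 0.0 F [ 0.1 -0.6  0.1]
(577, 38, 0, -0.185) n 2 shift -2.9 0.0 26.1 turn -0.0012
(577, 38, -20.5, -0.185) n 1 shift 0.0 -0.0 20.5 turn -0.0
```

>>> play_rows(plan=[[-0.3,[-5.8,0,30],[0,0,0]],[-0.3,[0,0,25],[0,0,0]],[-0.3,[0,0,17.5],[0,0,0]],[-0.3,[0,0,0],[0,0,0]],[0.6,[0,0,0],[0,0,0]],[0.6,[0,0,0],[0,0,0]],[0.6,[0,0,0],[0,0,0]],[0.6,[0,0,-5],[0,0,0]],[0.6,[1,0,0],[0,0,-0.093]],[0.6,[1,0,0],[0,0,-0.093]],[0.6,[0,0,0],[0,0,0]],[0.6,[0,0,0],[0,0,0]]])

```text
time_s: 7.5
tcp_pos: [579.7, 37.8, -14.5]
tool_rot: [[1.0, -0.005, 0.001], [-0.005, -1.0, -0.0], [0.001, 0.0, -1.0]]
wrist_force: [-0.5, -0.2, -3.6]
gripper_width: 42.5
grasp_force: 51.2
```

```bash
python3 -c "
from go import *
plan((579,38,-20.5,0))"
```

```text
at [ 5.797e+02  3.780e+01 -1.447e+01 -1.000e-02] t 7.5 w 42.5 gf 51.16088569164276 F [-0.5 -0.2 -3.6]
(579, 38, -20.5, 0) n 1 shift -0.7 -0.2 6.0 turn -0.0054
```

>>> play_rows(plan=[[0.6,[0,0,3],[0,0,-0.005]],[0.6,[0,0,2.5],[0,0,0]],[0.6,[0,0,0],[0,0,0]],[-0.3,[0,0,0],[0,0,0]],[-0.3,[0,0,0],[0,0,0]],[-0.3,[0,0,-10],[0,0,0]],[-0.3,[0,0,-30],[0,0,0]],[-0.3,[0,0,-30],[0,0,0]],[-0.3,[0,0,0],[0,0,0]],[-0.3,[0,0,0],[0,0,0]]])

```text
time_s: 8.33
tcp_pos: [582.3, 37.6, 53.0]
tool_rot: [[1.0, 0.002, 0.007], [0.002, -1.0, -0.001], [0.007, 0.001, -1.0]]
wrist_force: [-1.1, 0.9, 0.0]
gripper_width: 55.6
grasp_force: 0.0
```

```bash
python3 -c "
from go import *
import fit; sd=snap('side');print(fit.col(sd,(575,-35),3,60),fit.col(sd,(575,38),3,60))
plan((474.5,-347,60,.899),(474.5,-347,6,.899))"
```

```text
[ 5.73453e+02 -3.64440e+01  2.00000e-03  2.07320e+01  1.07720e+02] [5.74455e+02 3.75450e+01 1.10000e-02 2.12800e+01 1.05961e+02]
at [580.36  37.73  50.96   0.  ] t 8.38 w 55.4 gf 0.0 F [-0.1 -0.6 -0.9]
(474.5, -347, 60, 0.899) n 10 shift -25.8 32.2 -0.9 turn -0.0897
(474.5, -347, 6, 0.899) n 2 shift 0.0 0.0 27.0 turn -0.0
```

>>> play_rows(plan=[[-0.3,[-25.8,32.2,0],[0,0,-0.09]],[-0.3,[-25.8,32.2,0],[0,0,-0.09]],[-0.3,[-25.8,32.2,0],[0,0,-0.09]],[-0.3,[-25.8,32.2,0],[0,0,-0.09]],[-0.3,[-25.8,32.2,0],[0,0,-0.09]],[-0.3,[-25.8,32.2,0],[0,0,-0.09]],[-0.3,[-25.8,32.2,0],[0,0,-0.09]],[-0.3,[-25.8,32.2,0],[0,0,-0.09]],[-0.3,[-25.8,32.2,0],[0,0,-0.09]],[-0.3,[-25.8,32.2,0],[0,0,-0.09]],[-0.3,[0,0,0],[0,0,0]],[-0.3,[0,0,0],[0,0,0]]])

```text
time_s: 9.38
tcp_pos: [472.3, -348.5, 47.9]
tool_rot: [[0.624, 0.782, -0.001], [0.782, -0.624, 0.001], [0.0, -0.002, -1.0]]
wrist_force: [0.7, 1.2, 0.3]
gripper_width: 55.5
grasp_force: 0.0
```

```bash
python3 -c "
from go import *
import fit;sd=snap('side');print(*fit.chock(sd,(464,-331)))
plan((474.5,-347,-3,.899))"
```

```text
((454.4171142578125, -329.9672546386719), (53.23950958251953, 64.86729431152344), 50.881996154785156) ((474.4732971191406, -345.5162658691406), (49.124298095703125, 14.396272659301758), 49.38323974609375) [ 461.2662  -332.97308] [ 475.57156 -341.7215    53.25423]
at [ 472.03 -346.45   47.6     0.9 ] t 9.43 w 55.6 gf 0.0 F [ 0.5  1.2 -0.1]
(474.5, -347, -3, 0.899) n 2 shift 0.6 1.1 25.3 turn 0.0002
```

>>> play_rows(plan=[[-0.3,[1.2,1.5,20],[0,0,0]],[-0.3,[0,0,20],[0,0,0]],[-0.3,[0,0,10.5],[0,0,0]],[-0.3,[0,0,0],[0,0,0]],[1,[0,0,0],[0,0,0]],[1,[0,0,0],[0,0,0]],[1,[0,0,0],[0,0,0]],[1,[0,0,0],[0,0,0]],[1,[0,0,0],[0,0,0]],[1,[0,0,0],[0,0,0]],[1,[0,0,0],[0,0,0]]], force=40)

```text
time_s: 10.35
tcp_pos: [476.1, -347.4, 0.1]
tool_rot: [[0.62, 0.784, 0.002], [0.784, -0.62, -0.001], [0.0, 0.002, -1.0]]
wrist_force: [0.3, 2.0, 6.2]
gripper_width: 11.6
grasp_force: 40.2
```

```bash
python3 -c "
from go import *
plan((474.5,-347,25,.899),(579,-125,25,0))"
```

```text
at [ 4.7613e+02 -3.4743e+02  1.3000e-01  9.0000e-01] t 10.35 w 11.6 gf 40.2349716424942 F [0.3 2.  6.2]
(474.5, -347, 25, 0.899) n 1 shift -0.7 -1.5 -24.9 turn 0.0027
(579, -125, 25, 0) n 8 shift 25.7 -18.6 -0.0 turn 0.1124
```

>>> play_rows(plan=[[1,[0,0,-12],[0,0,0]],[1,[0,0,-28],[0,0,0]],[1,[25.7,-18.6,0],[0,0,0.1125]],[1,[25.7,-18.6,0],[0,0,0.1125]],[1,[25.7,-18.6,0],[0,0,0.1125]],[1,[25.7,-18.6,0],[0,0,0.1125]],[1,[25.7,-18.6,0],[0,0,0.1125]],[1,[25.7,-18.6,0],[0,0,0.1125]],[1,[25.7,-18.6,0],[0,0,0.1125]],[1,[25.7,-18.6,0],[0,0,0.1125]],[1,[0,0,0],[0,0,0]],[1,[0,0,0],[0,0,0]]])

```text
time_s: 11.35
tcp_pos: [579.7, -123.2, 39.0]
tool_rot: [[1.0, 0.006, 0.0], [0.006, -1.0, -0.001], [0.0, 0.001, -1.0]]
wrist_force: [-0.6, -0.6, -1.1]
gripper_width: 11.5
grasp_force: 39.4
```

>>> play_rows(plan=[[1,[0,0,10],[0,0,0]],[1,[0,0,0],[0,0,0]],[1,[0,0,0],[0,0,0]]])

```text
time_s: 11.6
tcp_pos: [576.8, -124.9, 27.2]
tool_rot: [[1.0, 0.001, -0.004], [0.001, -1.0, 0.001], [-0.004, -0.001, -1.0]]
wrist_force: [-0.2, 0.0, -1.9]
gripper_width: 11.2
grasp_force: 39.3
```

```bash
python3 -c "
from go import *
c=snap('wrist','w4.png');P=wpts(c);print(P[(P[...,2]>3)&(P[...,2]<10)&(abs(P[...,0]-578)<20)&(c['depth']>0)][:3])
import fit;sd=snap('side');print(fit.col(sd,(574,-36.4),3,60),*fit.chock(sd,(579,-85),25))
plan((578.5,-107,4,0))"
```

```text
[[597.95699932 -59.21917675   3.01488303]
 [597.94495946 -70.13712353   3.12900244]
 [597.92208644 -86.6064454    3.22683678]]
[ 5.75517e+02 -4.58690e+01  6.90000e-02  2.72150e+01  1.04533e+02] ((571.5801391601562, -81.77049255371094), (104.97396087646484, 75.3910903930664), 76.0636978149414) ((571.2222290039062, -117.13812255859375), (47.561397552490234, 27.75326156616211), 28.826263427734375) [571.2322  -93.43385] [ 565.94617  -116.616005   80.28566 ]
at [ 577.91 -125.17   28.19    0.  ] t 11.7 w 11.4 gf 39.330514669418335 F [-0.3 -0.2 -1.5]
(578.5, -107, 4, 0) n 1 shift 0.6 -18.2 24.2 turn 0.0004
```

>>> play_rows(plan=[[1,[0.5,-13,0],[0,0,0]],[1,[0,0,14],[0,0,0]],[1,[0,0,8],[0,0,0]],[1,[0,-3,3],[0,0,0]],[1,[0,-3,0],[0,0,0]],[1,[0,0,0],[0,0,0]],[1,[0,0,0],[0,0,0]],[1,[0,0,0],[0,0,0]]])

```text
time_s: 12.37
tcp_pos: [579.3, -105.1, 3.7]
tool_rot: [[1.0, 0.002, -0.0], [0.002, -1.0, 0.0], [-0.0, -0.0, -1.0]]
wrist_force: [-0.3, 0.3, -1.0]
gripper_width: 11.3
grasp_force: 39.8
```

```bash
python3 -c "
from go import *
plan((578.5,-106,3,0))
c=snap('wrist');P=wpts(c)
import fit;print(fit.col(c|{'x':0},(578,-36),3,60) if 0 else '')
q=P[(c['depth']>0)&(P[...,2]>40)&(P[...,2]<50)&(P[...,1]>-62)&(P[...,1]<-10)&(abs(P[...,0]-600)<30)];print(len(q),q[:,1].min(),q[:,1].max(),q.mean(0))
"
```

```text
at [ 579.35 -105.13    3.68    0.  ] t 12.37 w 11.3 gf 39.803409576416016 F [-0.3  0.3 -1. ]
(578.5, -106, 3, 0) n 1 shift -0.8 0.9 0.7 turn 0.0019

2295 -21.184294412456097 -10.000088522453467 [601.33124211 -14.78137617  43.50513623]
```

```bash
sed -i 's/P=pts(c); m=/P=(wpts if c["fx"]<300 else pts)(c); m=/' fit.py; python3 -c "
from go import *
import fit
c=snap('wrist');print(c['fx']);P=wpts(c);
m=(c['depth']>0)&(P[...,2]>30)&(P[...,2]<55)&(abs(P[...,0]-605)<15)&(P[...,1]>-80)&(P[...,1]<80)
q=P[m]
print(np.histogram(q[:,1],np.arange(-80,81,10)))
for y0 in range(-60,70,10):
  k=(q[:,1]>=y0)&(q[:,1]<y0+10)
  if k.any(): print(y0,q[k][:,2].max().round(1))
cv2.imwrite('pics/w5.png',c['color'][:,:,::-1])
"
```

```text
325.19226210127806
(array([   0,    0,    0,    0,    0,  838, 1386,  932,  502,   77, 1223,
        840,  412,   59,    0,    0]), array([-80, -70, -60, -50, -40, -30, -20, -10,   0,  10,  20,  30,  40,
        50,  60,  70,  80]))
-30 40.5
-20 47.9
-10 48.9
0 48.7
10 43.8
20 45.6
30 48.7
40 48.9
50 46.1
```

View pics/w5.png

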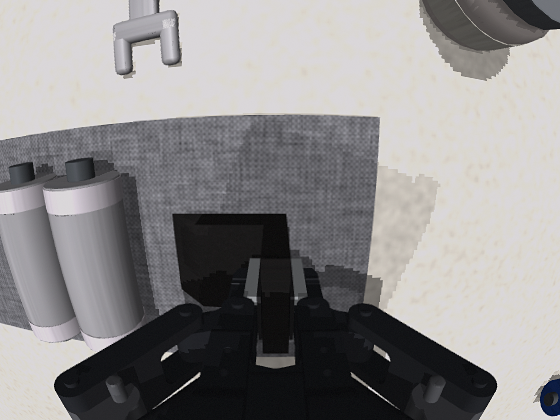

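The wrist view shows the chock held at (230,255). col_c at (95,250) has rolled over against col_a at (30,250), so I'll measure both.

```bash
cat > two.py <<'E'
from go import *
from scipy.optimize import least_squares
def lat(c,y0,x0,x1,base=3,hw=15):
    P=(wpts if c['fx']<300 or abs(c['fx']-325)<1 else pts)(c)
    m=(c['depth']>0)&(P[...,0]>x0)&(P[...,0]<x1)&(abs(P[...,1]-y0)<hw)&(P[...,2]>base+26)&(P[...,2]<base+50); q=P[m]
    o=least_squares(lambda p:np.hypot(q[:,1]-p[0]-p[1]*(q[:,0]-578),q[:,2]-p[2])-22,[y0,0,base+22],loss='soft_l1').x
    return o.round(3),len(q)
E
python3 -c "
from two import *
for n in('wrist','side','top'):
  c=snap(n)
  for y in(-6,38): print(n,lat(c,y,555,620))
plan((578,-77,3,0))
"
```

```text
wrist (array([-2.7890e+00,  4.0000e-03,  2.5229e+01]), 5715)
wrist (array([4.2771e+01, 6.0000e-03, 2.5228e+01]), 4516)
side (array([-1.8200e+00,  1.0000e-03,  2.3907e+01]), 134)
side (array([4.4019e+01, 1.0000e-03, 2.3966e+01]), 135)
top (array([-1.1010e+00, -1.1000e-02,  2.5075e+01]), 320)
top (array([ 4.4674e+01, -7.0000e-03,  2.5301e+01]), 322)
at [ 579.37 -105.43    3.69    0.  ] t 12.62 w 11.1 gf 39.803820848464966 F [ 0.3 -0.1 -2.2]
(578, -77, 3, 0) n 1 shift -1.3 -28.4 0.7 turn 0.0016
```

```bash
python3 -c "
from two import *
for n in('wrist','top'):
  c=snap(n)
  for y in(-2,44): print(n,lat(c,y,555,620)[0])
"
```

```text
wrist [-2.9120e+00  7.0000e-03  2.5232e+01]
wrist [4.2602e+01 5.0000e-03 2.5181e+01]
top [-1.0530e+00  8.0000e-03  2.5199e+01]
top [4.3681e+01 1.5000e-02 2.5088e+01]
```

>>> play_rows(plan=[[1,[-0.5,0,-4],[0,0,0]],[1,[-0.5,-16,0],[0,0,0]],[1,[0,-12,0],[0,0,0]],[1,[0,-4,2],[0,0,0]],[1,[0,0,2.5],[0,0,0]],[1,[0,0,0],[0,0,0]],[1,[0,0,0],[0,0,0]],[0,[0,0,0],[0,0,0]],[0,[0,0,0],[0,0,0]],[0,[0,0,0],[0,0,0]]])

```text
time_s: 13.55
tcp_pos: [578.5, -73.8, 3.3]
tool_rot: [[1.0, 0.001, 0.0], [0.001, -1.0, -0.0], [0.0, 0.0, -1.0]]
wrist_force: [-0.5, -0.6, -0.3]
gripper_width: 42.6
grasp_force: 0.0
```

```bash
python3 -c "
from two import *
import fit
c=snap('wrist')
for y in(-2,44): print(lat(c,y,555,620)[0])
sd=snap('side'); P=pts(sd); m=(sd['depth']>0)&(P[...,2]>12)&(P[...,2]<23)&(abs(P[...,0]-578)<22)&(abs(P[...,1]+45)<25); print('slope/top pts',m.sum(),P[m][:,1].max() if m.any() else '')
plan((578,-74,50,0),(416,293.5,30,-.225))
"
```

```text
[-3.6900e-01  4.0000e-03  2.5252e+01]
[4.3626e+01 6.0000e-03 2.5212e+01]
slope/top pts 106 -33.301754335607825
at [578.46 -73.7    3.29   0.  ] t 13.65 w 42.8 gf 0.0 F [0.1 0.5 0.7]
(578, -74, 50, 0) n 2 shift -0.2 0.2 -23.4 turn 0.0007
(416, 293.5, 30, -0.225) n 11 shift -18.1 -31.8 1.8 turn 0.0205
```

>>> play_rows(plan=[[0,[0,0,-25],[0,0,0]],[0,[0,0,-30],[0,0,0]],[-0.3,[0,0,0],[0,0,0]],[-0.3,[-19.8,-34.7,0],[0,0,0.0225]],[-0.3,[-19.8,-34.7,0],[0,0,0.0225]],[-0.3,[-19.8,-34.7,0],[0,0,0.0225]],[-0.3,[-19.8,-34.7,0],[0,0,0.0225]],[-0.3,[-19.8,-34.7,0],[0,0,0.0225]],[-0.3,[-19.8,-34.7,0],[0,0,0.0225]],[-0.3,[-19.8,-34.7,0],[0,0,0.0225]],[-0.3,[-19.8,-34.7,0],[0,0,0.0225]],[-0.3,[-19.8,-34.7,0],[0,0,0.0225]]])

```text
time_s: 14.65
tcp_pos: [427.6, 254.4, 58.4]
tool_rot: [[0.98, -0.201, 0.001], [-0.201, -0.98, 0.0], [0.001, -0.0, -1.0]]
wrist_force: [0.9, 0.3, 0.3]
gripper_width: 55.6
grasp_force: 0.0
```

>>> play_rows(plan=[[-0.6,[-19.8,-34.7,0],[0,0,0.0225]],[-0.6,[0,0,10],[0,0,0]],[-0.6,[0,0,0],[0,0,0]],[-0.6,[0,0,0],[0,0,0]]])

```text
time_s: 14.98
tcp_pos: [415.4, 290.3, 47.5]
tool_rot: [[0.975, -0.22, -0.001], [-0.22, -0.975, -0.001], [-0.001, 0.002, -1.0]]
wrist_force: [1.1, -0.2, 0.3]
gripper_width: 68.5
grasp_force: 0.0
```

```bash
python3 -c "
from go import *
import fit
print(fit.col(snap('side'),(414,293),0))
plan((416,293.5,-24,-.225))
"
```

```text
[ 4.08060e+02  2.94702e+02 -2.20000e-01  2.09130e+01  1.03097e+02]
at [ 4.1611e+02  2.8984e+02  4.7860e+01 -2.2000e-01] t 15.03 w 68.4 gf 0.0 F [ 0.5  0.  -0.3]
(416, 293.5, -24, -0.225) n 2 shift -0.5 -1.8 35.9 turn 0.0007
```

>>> play_rows(plan=[[-0.6,[-1,-3.6,26],[0,0,0]],[-0.6,[0,0,26],[0,0,0]],[-0.6,[0,0,20],[0,0,0]],[-0.6,[0,0,0],[0,0,0]],[0.6,[0,0,0],[0,0,0]],[0.6,[0,0,0],[0,0,0]],[0.6,[0,0,0],[0,0,0]],[0.6,[0,0,0],[0,0,0]],[0.6,[0,0,0],[0,0,0]]], force=50)

```text
time_s: 15.78
tcp_pos: [417.6, 294.5, -22.3]
tool_rot: [[0.975, -0.221, 0.003], [-0.221, -0.975, 0.0], [0.003, -0.001, -1.0]]
wrist_force: [0.9, -2.7, 2.6]
gripper_width: 42.6
grasp_force: 51.6
```

```bash
python3 -c "
from go import *
plan((416,293.5,35,-.225),(578.5,114,20,0))
"
```

```text
at [ 4.1758e+02  2.9448e+02 -2.2350e+01 -2.2000e-01] t 15.78 w 42.6 gf 51.61661446094513 F [ 0.9 -2.7  2.6]
(416, 293.5, 35, -0.225) n 2 shift -0.7 0.7 -28.7 turn 0.0009
(578.5, 114, 20, 0) n 7 shift 26.4 22.5 2.1 turn -0.0321
```

>>> play_rows(plan=[[0.6,[0,0,-20],[0,0,0]],[0.6,[0,0,-36],[0,0,0]],[0.6,[26.4,22.5,0],[0,0,-0.032]],[0.6,[26.4,22.5,0],[0,0,-0.032]],[0.6,[26.4,22.5,0],[0,0,-0.032]],[0.6,[26.4,22.5,0],[0,0,-0.032]],[0.6,[26.4,22.5,0],[0,0,-0.032]],[0.6,[26.4,22.5,0],[0,0,-0.032]],[0.6,[26.4,22.5,0],[0,0,-0.032]],[0.6,[0,0,15],[0,0,0]],[0.6,[0,0,0],[0,0,0]],[0.6,[0,0,0],[0,0,0]]])

```text
time_s: 16.78
tcp_pos: [576.7, 115.1, 15.5]
tool_rot: [[1.0, -0.0, -0.005], [-0.0, -1.0, 0.001], [-0.005, -0.001, -1.0]]
wrist_force: [0.2, 0.4, -4.2]
gripper_width: 42.7
grasp_force: 52.8
```

```bash
python3 -c "
from two import *
for n in('wrist','side'):
  c=snap(n)
  for y in(-1,43.5): print(n,lat(c,y,555,600)[0])
plan((579.5,114,-19,0))
"
```

```text
wrist [-5.39e-01  1.20e-02  2.52e+01]
wrist [4.3579e+01 9.0000e-03 2.5190e+01]
side [ 0.14   0.042 23.897]
side [4.3731e+01 1.4000e-02 2.3823e+01]
at [577.6  115.92  16.71   0.  ] t 16.88 w 42.2 gf 52.75549650192261 F [ 0.6 -0.3 -4. ]
(579.5, 114, -19, 0) n 1 shift 1.9 1.9 35.7 turn 0.0015
```

>>> play_rows(plan=[[0.6,[1.5,1.9,15],[0,0,0]],[0.6,[0,0,14],[0,0,0]],[0.6,[0,0,5],[0,0,0]],[0.6,[0,0,1],[0,0,0]],[0.6,[0,0,0],[0,0,0]],[0.6,[0,0,0],[0,0,0]],[-0.2,[0,0,0],[0,0,0]],[-0.2,[0,0,0],[0,0,0]],[-0.2,[0,0,0],[0,0,0]]])

```text
time_s: 17.63
tcp_pos: [582.3, 113.4, -16.0]
tool_rot: [[1.0, 0.001, 0.004], [0.001, -1.0, 0.0], [0.004, -0.0, -1.0]]
wrist_force: [-0.8, -1.2, -0.2]
gripper_width: 51.1
grasp_force: 0.0
```

>>> play_rows(plan=[[-0.2,[0,0,-12],[0,0,0]],[-0.2,[0,0,-25],[0,0,0]],[-0.2,[0,0,-36],[0,0,0]],[-0.2,[0,0,0],[0,0,0]],[-0.2,[0,0,0],[0,0,0]]])

```text
time_s: 18.05
tcp_pos: [584.2, 113.5, 59.9]
tool_rot: [[1.0, 0.001, 0.009], [0.001, -1.0, 0.0], [0.009, -0.0, -1.0]]
wrist_force: [0.6, 1.0, -0.8]
gripper_width: 51.0
grasp_force: 0.0
```

```bash
python3 -c "
from two import *
for n in('wrist','side','side'):
  c=snap(n)
  for y in(-1,43.5,112): print(n,lat(c,y,555,600)[0])
plan((578,170,50,1.571))
"
```

```text
wrist [-5.7300e-01  8.0000e-03  2.5207e+01]
wrist [4.3526e+01 1.2000e-02 2.5197e+01]
wrist [ 1.13179e+02 -5.00000e-03  2.51930e+01]
side [1.3000e-01 1.4000e-02 2.3915e+01]
side [ 4.4783e+01 -2.1000e-02  2.3913e+01]
side [1.14383e+02 8.00000e-03 2.39460e+01]
side [ 1.2000e-02 -5.9000e-02  2.3786e+01]
side [44.436 -0.    23.887]
side [ 1.14273e+02 -4.00000e-03  2.39070e+01]
at [579.66 113.28  54.84   0.  ] t 18.2 w 51.5 gf 0.0 F [-0.8  0.2  1.1]
(578, 170, 50, 1.571) n 14 shift 2.9 -3.4 0.3 turn -0.1122
```

>>> play_rows(plan=[[-0.4,[2.9,-3.4,0],[0,0,-0.112]],[-0.4,[2.9,-3.4,0],[0,0,-0.112]],[-0.4,[2.9,-3.4,0],[0,0,-0.112]],[-0.4,[2.9,-3.4,0],[0,0,-0.112]],[-0.4,[2.9,-3.4,0],[0,0,-0.112]],[-0.4,[2.9,-3.4,0],[0,0,-0.112]],[-0.4,[2.9,-3.4,0],[0,0,-0.112]],[-0.4,[2.9,-3.4,0],[0,0,-0.112]],[-0.4,[2.9,-3.4,0],[0,0,-0.112]],[-0.4,[2.9,-3.4,0],[0,0,-0.112]],[-0.4,[2.9,-3.4,0],[0,0,-0.112]],[-0.4,[2.9,-3.4,0],[0,0,-0.112]]])

```text
time_s: 19.2
tcp_pos: [583.3, 162.9, 53.3]
tool_rot: [[0.219, 0.976, -0.004], [0.976, -0.219, -0.0], [-0.001, -0.003, -1.0]]
wrist_force: [-0.9, 0.1, -0.7]
gripper_width: 60.0
grasp_force: 0.0
```

>>> play_rows(plan=[[-0.4,[2.9,-3.4,0],[0,0,-0.112]],[-0.4,[2.9,-3.4,0],[0,0,-0.112]],[-0.4,[0,0,0],[0,0,0]],[-0.4,[0,0,0],[0,0,0]]])

```text
time_s: 19.53
tcp_pos: [577.9, 169.6, 53.7]
tool_rot: [[0.004, 1.0, -0.003], [1.0, -0.004, -0.001], [-0.001, -0.003, -1.0]]
wrist_force: [-0.2, 0.5, 1.8]
gripper_width: 59.5
grasp_force: 0.0
```

```bash
python3 -c "
from two import *
plan((578,165,-22,1.571))
"
```

```text
at [577.88 169.6   53.74   1.57] t 19.53 w 59.5 gf 0.0 F [-0.2  0.5  1.8]
(578, 165, -22, 1.571) n 2 shift -2.3 0.1 37.9 turn -0.0023
```

>>> play_rows(plan=[[-0.4,[0,0,38],[0,0,-0.002]],[-0.4,[0,0,30],[0,0,0]],[-0.4,[0,0,8],[0,0,0]],[-0.4,[-12,0,0],[0,0,0]],[-0.4,[-5,0,0],[0,0,0]],[-0.4,[-3,0,0],[0,0,0]],[-0.4,[-3,0,0],[0,0,0]],[-0.4,[-3,0,0],[0,0,0]],[-0.4,[-3,0,0],[0,0,0]],[-0.4,[-3,0,0],[0,0,0]],[-0.4,[-3,0,0],[0,0,0]],[-0.4,[-3,0,0],[0,0,0]]])

```text
time_s: 20.53
tcp_pos: [579.2, 131.5, -20.6]
tool_rot: [[-0.0, 1.0, 0.0], [1.0, 0.0, 0.0], [0.0, 0.0, -1.0]]
wrist_force: [0.6, -0.4, -0.9]
gripper_width: 59.7
grasp_force: 0.2
```

```bash
python3 -c "
from two import *
plan((578,120,-22,1.571))
for n in('side','top'):
  c=snap(n)
  for y in(-1,43.5,105): print(n,lat(c,y,555,600)[0])
"
```

```text
at [579.24 131.51 -20.57   1.57] t 20.53 w 59.7 gf 0.19018485210835934 F [ 0.6 -0.4 -0.9]
(578, 120, -22, 1.571) n 1 shift -11.5 -1.2 1.4 turn -0.0001
side [ 3.9300e-01 -6.0000e-03  2.3845e+01]
side [4.4821e+01 1.8000e-02 2.3671e+01]
side [ 9.8180e+01 -5.0000e-03  2.4798e+01]
top [ 8.9300e-01 -2.0000e-03  2.4698e+01]
top [ 4.5132e+01 -8.0000e-03  2.5059e+01]
top [1.12782e+02 6.60000e-02 3.88100e+01]
```

>>> play_rows(plan=[[-0.4,[-3,0,0],[0,0,0]],[-0.4,[-3,0,0],[0,0,0]],[-0.4,[-2,0,0],[0,0,0]],[-0.4,[-2,0,0],[0,0,0]],[-0.4,[-1.5,0,0],[0,0,0]],[-0.4,[-1.5,0,0],[0,0,0]],[-0.4,[-1,0,0],[0,0,0]],[-0.4,[0,0,0],[0,0,0]],[-0.4,[0,0,0],[0,0,0]]])

```text
time_s: 21.38
tcp_pos: [579.5, 117.7, -20.6]
tool_rot: [[-0.0, 1.0, 0.001], [1.0, 0.0, -0.0], [-0.0, 0.001, -1.0]]
wrist_force: [0.7, 1.9, 1.1]
gripper_width: 59.8
grasp_force: 1.0
```

```bash
python3 -c "
from two import *
plan((578,112,-22,1.571))
c=snap('side')
for y in(-1,43.5,86): print(lat(c,y,555,600)[0])
"
```

```text
at [579.52 117.66 -20.6    1.57] t 21.38 w 59.8 gf 0.9507325943559408 F [0.7 1.9 1.1]
(578, 112, -22, 1.571) n 1 shift -5.7 -1.5 1.4 turn 0.0001
[-3.099 -0.024 23.954]
[ 4.233e+01 -3.000e-03  2.410e+01]
[ 8.6037e+01 -8.0000e-02  2.3579e+01]
```

>>> play_rows(plan=[[-0.4,[-1,0,0],[0,0,0]],[-0.4,[-1,0,0],[0,0,0]],[-0.4,[-1,0,0],[0,0,0]],[-0.4,[-0.5,0,0],[0,0,0]],[-0.4,[0,0,0],[0,0,0]],[-0.4,[0,0,0],[0,0,0]],[-0.4,[0,0,0],[0,0,0]]])

```text
time_s: 22.02
tcp_pos: [579.8, 115.8, -20.0]
tool_rot: [[0.0, 1.0, 0.001], [1.0, -0.0, 0.002], [0.002, 0.001, -1.0]]
wrist_force: [-0.4, 6.7, 4.6]
gripper_width: 59.4
grasp_force: 3.4
```

```bash
python3 -c "
from two import *
plan((578,112,-22,1.571))
for n in ('side','top','wrist'):
  c=snap(n)
  for y in(-3.5,40.5,84): print(n,lat(c,y,550,605)[0])
c=snap('side');P=pts(c);m=(c['depth']>0)&(P[...,2]>53)&(P[...,2]<62)&(abs(P[...,0]-578)<40)&(abs(P[...,1]+75)<20);q=P[m];print('tab',len(q),q.mean(0),cv2.minAreaRect(q[:,:2].astype(np.float32)))
"
```

```text
at [579.82 115.8  -19.96   1.57] t 22.02 w 59.4 gf 3.438905104994774 F [-0.4  6.7  4.6]
(578, 112, -22, 1.571) n 1 shift -3.8 -1.8 2.0 turn -0.0003
side [-4.5070e+00  2.4000e-02  2.4024e+01]
side [4.0917e+01 9.0000e-03 2.4315e+01]
side [8.1852e+01 4.0000e-03 2.4253e+01]
top [-3.667  0.034 24.664]
top [3.9834e+01 9.0000e-03 2.4528e+01]
top [ 9.3359e+01 -1.1000e-02  4.0893e+01]
wrist [-3.5  0.  25. ]
wrist [40.5  0.  25. ]
wrist [82.054  0.    25.421]
tab 77 [574.45643991 -70.85951781  57.4844361 ] ((575.451416015625, -71.56986999511719), (50.854209899902344, 16.567771911621094), 3.8567211627960205)
```

>>> play_rows(plan=[[-0.4,[3,0,0],[0,0,0]],[-0.4,[8,0,0],[0,0,0]],[-0.4,[15,0,-10],[0,0,0]],[-0.4,[0,0,-35],[0,0,0]],[-0.4,[0,0,-35],[0,0,0]],[-0.4,[0,0,0],[0,0,0]],[-0.3,[0,0,0],[0,0,0]]])

```text
time_s: 22.8
tcp_pos: [581.4, 140.3, 61.8]
tool_rot: [[-0.0, 1.0, 0.006], [1.0, 0.0, -0.0], [-0.0, 0.006, -1.0]]
wrist_force: [-0.3, -0.2, -0.2]
gripper_width: 55.5
grasp_force: 0.0
```

```bash
python3 -c "
from two import *
import fit
for n in ('side','top','wrist'):
  c=snap(n)
  for y in(-3.5,40.5,84): print(n,lat(c,y,550,605)[0])
  if n=='side':print(*fit.chock(c,(625,300)))
plan((633.5,321.8,50,2.95))
"
```

```text
side [-4.7580e+00  1.2000e-02  2.3787e+01]
side [ 3.8946e+01 -1.2000e-02  2.3703e+01]
side [ 8.3777e+01 -1.0000e-03  2.3873e+01]
((626.8453369140625, 299.9652099609375), (59.869598388671875, 53.62648010253906), 77.49891662597656) ((632.3738403320312, 322.52618408203125), (13.170683860778809, 52.582542419433594), 77.99091339111328) [623.31067 309.95886] [630.5171   323.312     54.478504]
top [-4.2210e+00  1.0000e-03  2.4841e+01]
top [3.999e+01 1.700e-02 2.496e+01]
top [ 8.3869e+01 -4.0000e-03  2.5090e+01]
wrist [-3.5  0.  25. ]
wrist [3.8314e+01 7.0000e-03 2.5278e+01]
wrist [82.431  0.    25.275]
at [577.45 139.84  57.4    1.57] t 22.95 w 55.4 gf 0.0 F [ 0.7  0.5 -0.5]
(633.5, 321.8, 50, 2.95) n 12 shift 10.3 13.8 0.6 turn -0.1149
```

Row spacing is 44.2 and 43.9, so it's tight. Next is chock_1.

>>> play_rows(plan=[[-0.3,[10.3,13.8,0],[0,0,-0.115]],[-0.3,[10.3,13.8,0],[0,0,-0.115]],[-0.3,[10.3,13.8,0],[0,0,-0.115]],[-0.3,[10.3,13.8,0],[0,0,-0.115]],[-0.3,[10.3,13.8,0],[0,0,-0.115]],[-0.3,[10.3,13.8,0],[0,0,-0.115]],[-0.3,[10.3,13.8,0],[0,0,-0.115]],[-0.3,[10.3,13.8,0],[0,0,-0.115]],[-0.3,[10.3,13.8,0],[0,0,-0.115]],[-0.3,[10.3,13.8,0],[0,0,-0.115]],[-0.3,[10.3,13.8,0],[0,0,-0.115]],[-0.3,[10.3,13.8,0],[0,0,-0.115]]])

```text
time_s: 23.95
tcp_pos: [633.5, 322.5, 56.1]
tool_rot: [[-0.983, 0.185, -0.004], [0.185, 0.983, -0.002], [0.004, -0.003, -1.0]]
wrist_force: [-0.5, -0.1, 0.3]
gripper_width: 55.5
grasp_force: 0.0
```

>>> play_rows(plan=[[-0.3,[0,0,0],[0,0,0]],[-0.3,[0,0,0],[0,0,0]],[-0.3,[0,0,0],[0,0,0]]])

```text
time_s: 24.2
tcp_pos: [634.2, 321.5, 57.4]
tool_rot: [[-0.981, 0.192, -0.002], [0.192, 0.981, -0.002], [0.002, -0.002, -1.0]]
wrist_force: [-0.3, -0.4, -0.5]
gripper_width: 55.5
grasp_force: 0.0
```

```bash
python3 -c "
from two import *
plan((633.5,321.8,-1,2.95))
"
```

```text
at [634.19 321.45  57.42   2.95] t 24.2 w 55.5 gf 0.0 F [-0.3 -0.4 -0.5]
(633.5, 321.8, -1, 2.95) n 2 shift 0.4 0.1 29.2 turn -0.0006
```

>>> play_rows(plan=[[-0.3,[0.7,0.2,25],[0,0,0]],[-0.3,[0,0,20],[0,0,0]],[-0.3,[0,0,12],[0,0,0]],[-0.3,[0,0,0],[0,0,0]],[1,[0,0,0],[0,0,0]],[1,[0,0,0],[0,0,0]],[1,[0,0,0],[0,0,0]],[1,[0,0,0],[0,0,0]],[1,[0,0,0],[0,0,0]],[1,[0,0,0],[0,0,0]],[1,[0,0,0],[0,0,0]]], force=40)

```text
time_s: 25.12
tcp_pos: [635.7, 323.2, 4.0]
tool_rot: [[-0.982, 0.19, 0.003], [0.19, 0.982, 0.001], [-0.003, 0.001, -1.0]]
wrist_force: [0.2, -1.1, 5.1]
gripper_width: 11.1
grasp_force: 42.8
```

```bash
python3 -c "
from two import *
plan((633.5,321.8,30,2.95),(578.5,180,30,3.1416))
"
```

```text
at [635.65 323.19   3.97   2.95] t 25.12 w 11.1 gf 42.7945876121521 F [ 0.2 -1.1  5.1]
(633.5, 321.8, 30, 2.95) n 1 shift 1.9 -1.8 -26.0 turn 0.0009
(578.5, 180, 30, 3.1416) n 4 shift 9.4 -36.9 -0.0 turn -0.0479
```

>>> play_rows(plan=[[1,[0,0,-15],[0,0,0]],[1,[0,0,-25],[0,0,0]],[1,[9.6,-36.5,0],[0,0,-0.048]],[1,[9.6,-36.5,0],[0,0,-0.048]],[1,[9.6,-36.5,0],[0,0,-0.048]],[1,[9.6,-32,0],[0,0,-0.048]],[1,[0,0,0],[0,0,0]],[1,[0,0,0],[0,0,0]],[1,[0,0,0],[0,0,0]]])

```text
time_s: 25.87
tcp_pos: [579.5, 187.5, 42.6]
tool_rot: [[-1.0, -0.0, 0.0], [-0.0, 1.0, 0.001], [-0.0, 0.001, -1.0]]
wrist_force: [0.9, -0.4, -1.6]
gripper_width: 11.0
grasp_force: 41.9
```

```bash
python3 -c "
from two import *
plan((578.5,165,8,3.1416),(578.5,152,8,3.1416))
c=snap('wrist')
for y in(-3.5,40,83): print(lat(c,y,525,570)[0])
"
```

```text
at [579.45 187.55  42.65  -3.14] t 25.87 w 11.0 gf 41.94819688796997 F [ 0.9 -0.4 -1.6]
(578.5, 165, 8, 3.1416) n 53 shift 276.5 16262.5 0.7 turn -0.1185
(578.5, 152, 8, 3.1416) n 1 shift 0.0 -13.0 -0.0 turn -0.0
[-5.7760e+00  1.2000e-02  2.5392e+01]
[3.8306e+01 8.0000e-03 2.5306e+01]
[8.3019e+01 1.6000e-02 2.5312e+01]
```

>>> play_rows(plan=[[1,[0.8,-17,12],[0,0,0]],[1,[0,0,15],[0,0,0]],[1,[0,0,7],[0,0,0]],[1,[0,-8,1],[0,0,0]],[1,[0,-4,0],[0,0,0]],[1,[0,-2,0],[0,0,0]],[1,[0,-1.5,0],[0,0,0]],[1,[0,-1.5,0],[0,0,0]],[1,[0,0,0],[0,0,0]],[1,[0,0,0],[0,0,0]]])

```text
time_s: 26.75
tcp_pos: [578.5, 153.2, 7.3]
tool_rot: [[-1.0, -0.001, 0.0], [-0.001, 1.0, 0.0], [-0.0, 0.0, -1.0]]
wrist_force: [-0.1, 1.5, -1.7]
gripper_width: 11.7
grasp_force: 42.3
```

```bash
python3 -c "
from two import *
plan()
c=snap('wrist')
for y in(-3.5,40,83): print(lat(c,y,525,570)[0])
"
```

```text
at [578.54 153.25   7.34  -3.14] t 26.75 w 11.7 gf 42.27675676345825 F [-0.1  1.5 -1.7]
[-5.4290e+00  2.3000e-02  2.5295e+01]
[3.8488e+01 1.1000e-02 2.5305e+01]
[8.2715e+01 6.0000e-03 2.5311e+01]
```

>>> play_rows(plan=[[1,[0,0,1],[0,0,0]],[1,[0,-1,0.5],[0,0,0]],[1,[0,-1,0],[0,0,0]],[1,[0,0,0],[0,0,0]],[1,[0,0,0],[0,0,0]]])

```text
time_s: 27.22
tcp_pos: [579.2, 152.1, 6.7]
tool_rot: [[-1.0, -0.001, 0.002], [-0.001, 1.0, 0.001], [-0.002, 0.001, -1.0]]
wrist_force: [-1.6, 4.2, 5.2]
gripper_width: 11.4
grasp_force: 43.3
```

```bash
python3 -c "
from two import *
plan()
c=snap('wrist')
for y in(-3.5,40,83): print(lat(c,y,525,570)[0])
"
```

```text
at [579.18 152.06   6.66  -3.14] t 27.22 w 11.4 gf 43.33603799343109 F [-1.6  4.2  5.2]
[-5.3690e+00  2.4000e-02  2.5311e+01]
[3.8450e+01 9.0000e-03 2.5309e+01]
[8.2834e+01 1.0000e-02 2.5291e+01]
```

>>> play_rows(plan=[[1,[0,-1,-0.5],[0,0,0]],[1,[0,-1,0],[0,0,0]],[1,[0,0,0],[0,0,0]],[1,[0,0,0],[0,0,0]]])

```text
time_s: 27.6
tcp_pos: [579.1, 150.8, 6.7]
tool_rot: [[-1.0, -0.001, 0.002], [-0.001, 1.0, 0.003], [-0.002, 0.003, -1.0]]
wrist_force: [0.0, 6.8, 3.1]
gripper_width: 11.2
grasp_force: 43.0
```

```bash
python3 -c "
from two import *
plan()
c=snap('wrist')
for y in(-3.5,40,83): print(lat(c,y,525,570)[0])
"
```

```text
at [579.07 150.79   6.67  -3.14] t 27.6 w 11.2 gf 43.02037239074707 F [0.  6.8 3.1]
[-5.7280e+00  1.6000e-02  2.5354e+01]
[3.8464e+01 1.3000e-02 2.5300e+01]
[8.2378e+01 1.1000e-02 2.5325e+01]
```

>>> play_rows(plan=[[0,[0,0,0],[0,0,0]],[0,[0,0,0],[0,0,0]],[0,[0,0,0],[0,0,0]],[0,[0,0,-10],[0,0,0]],[0,[0,0,-35],[0,0,0]],[0,[0,0,-40],[0,0,0]],[0,[0,40,-15],[0,0,0]],[0,[0,40,0],[0,0,0]],[0,[0,0,0],[0,0,0]],[0,[0,0,0],[0,0,0]]])

```text
time_s: 28.48
tcp_pos: [578.4, 229.8, 106.9]
tool_rot: [[-1.0, -0.004, 0.002], [-0.004, 1.0, -0.0], [-0.002, -0.0, -1.0]]
wrist_force: [-0.1, -1.0, -0.8]
gripper_width: 42.7
grasp_force: 0.0
```

```bash
cat > chk.py <<'E'
from two import *
import sys
t=snap('top');sd=snap('side')
for c,n in((t,'top'),(sd,'side')):
  P=pts(c)
  for y in(-5,39,83):
    o=lat(c,y,540,605)[0]
    m=(c['depth']>0)&(abs(P[...,1]-o[0])<14)&(P[...,2]>35)&(P[...,2]<50)&(abs(P[...,0]-578)<70);print(n,o,'x',np.percentile(P[m][:,0],[1,99]).round(1))
  for y in(-73,151):
    m=(c['depth']>0)&(P[...,2]>52)&(P[...,2]<64)&(abs(P[...,0]-578)<40)&(abs(P[...,1]-y)<18);q=P[m].astype(np.float32);print('tab',cv2.minAreaRect(q[:,:2].copy()))
s=np.vstack([t['color'][130:220,190:360,::-1]]);s=cv2.resize(s,(800,424),interpolation=cv2.INTER_CUBIC)
cv2.imwrite('pics/'+sys.argv[1],s)
E
python3 chk.py f1.png
```

```text
top [-4.3190e+00 -9.0000e-03  2.4521e+01] x [530.3 629.4]
top [ 3.9563e+01 -1.1000e-02  2.5138e+01] x [530.9 633. ]
top [8.4316e+01 4.7000e-02 2.4841e+01] x [530.6 631.3]
tab ((576.8925170898438, -72.08106231689453), (10.118526458740234, 49.18572998046875), 88.68372344970703)
tab ((578.2218627929688, 151.55555725097656), (12.403204917907715, 49.30530548095703), 89.97982788085938)
side [-5.015 -0.033 23.781] x [528.  627.8]
side [3.9611e+01 2.0000e-02 2.3986e+01] x [528.5 626.4]
side [8.3055e+01 1.2000e-02 2.3760e+01] x [528.7 627.4]
tab ((575.1804809570312, -72.09226989746094), (16.440662384033203, 51.20819091796875), 89.3727798461914)
tab ((575.3015747070312, 152.45516967773438), (51.54996109008789, 14.111994743347168), 0.35974064469337463)
```

View pics/f1.png

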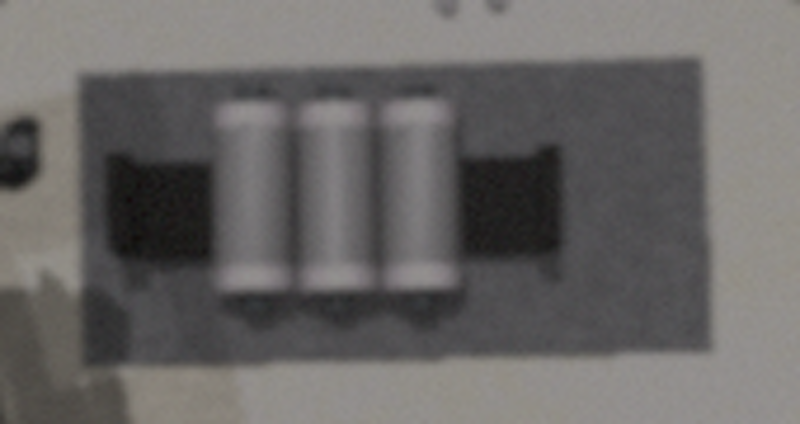

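The last picture shows the three columns side by side, level and touching, at (250,195), (335,195) and (418,195). The chocks sit against their middles at (165,205) and (510,205). The distance between the tabs measures 223.9 mm, against 224.2 mm for a snug row.

```bash
python3 -c "
from cell import r
print(r.close_job())"
```

```text
the job is handed in; nothing more can be done
None
```

The job is handed in at about 28 s of the 72 s allowed: the three columns lie in a tight, level row on the mat with a chock snug at each end, though a first failed grasp shifted col_c slightly before it was picked up.

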